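# Three amber jars into their own dishes

### The job

Stand the three amber screw-lid jars in the three white dishes, each in the dish of its own size, starting with the large jar, then the medium one, then the small one. Set each jar down gently (never drop or tip one), upright and flat inside its dish's rim, and let go. Leave the denture cup, the tweezers case and the magnifying glass where they lie.

Things in the scene. Friction and masses are not known exactly. Their poses are not given: they have to be found in the camera images.
- jar_large_center (a point): The large amber glass jar with black screw lid (the biggest of three alike in shape): an upright straight cylinder 58 mm across (lid as wide as the glass) and 80 mm tall, of which the lid is the top 20 mm; loose. The point is its centre, 40 mm above its underside; z axis up along the jar. Best gripped by the lid, about 18 mm below its top, so that the fingers stay clear of the dish's rim.
- jar_medium_center (a point): The medium amber glass jar with black screw lid (the middle of three alike in shape): an upright straight cylinder 44 mm across (lid as wide as the glass) and 66 mm tall, of which the lid is the top 18 mm; loose. The point is its centre, 33 mm above its underside; z axis up along the jar. Best gripped by the lid, about 18 mm below its top, so that the fingers stay clear of the dish's rim.
- jar_small_center (a point): The small amber glass jar with black screw lid (the smallest of three alike in shape): an upright straight cylinder 32 mm across (lid as wide as the glass) and 54 mm tall, of which the lid is the top 16 mm; loose. The point is its centre, 27 mm above its underside; z axis up along the jar. Best gripped by the lid, about 18 mm below its top, so that the fingers stay clear of the dish's rim.
- dish_large: The biggest of three round shallow white ceramic dishes, for the large jar: 86 mm across outside, 76 mm inside, rim 8 mm high, flat inner floor 4 mm above the shelf; fixed to the shelf. Origin at its centre on the shelf surface; z up.
- dish_medium: The middle-sized of three round shallow white ceramic dishes, for the medium jar: 72 mm across outside, 62 mm inside, rim 8 mm high, flat inner floor 4 mm above the shelf; fixed to the shelf. Origin at its centre on the shelf surface; z up.
- dish_small: The smallest of three round shallow white ceramic dishes, for the small jar: 60 mm across outside, 50 mm inside, rim 8 mm high, flat inner floor 4 mm above the shelf; fixed to the shelf. Origin at its centre on the shelf surface; z up.
- denture_cup: Pearl plastic denture cup with lid, round, 88 mm across at the lid (a thumb tab reaches 56 mm from the axis), 74 mm tall, loose; bystander. Origin at the centre of its underside.
- tweezers_case: Flat stainless tweezers case lying on the shelf, 125 x 28 x 16 mm, long along its x axis, loose; bystander. Origin at the centre of its underside.
- magnifier: Magnifying glass lying flat: lens ring 76 mm across, 10 mm thick; black handle 18 mm thick reaching 148 mm from the lens centre along its -x axis; loose; bystander. Origin at the lens centre, underside.
Things that resemble listed ones, but are neither listed nor needed, are in the scene too. Leave any black or blue look-alike of the dish_medium alone.

How it is judged:
By the outcome, as a careful person would: the job done as asked, in the order asked, and still so for the second after the job is handed in, with the robot touching nothing.
It also fails if it takes over 88 s, if anything falls off the work surface, if the arm or the gripper's body presses on something with over 40 N, if the wrist force passes 120 N, or if a joint passes its speed limit or range.

### The arm

A 6-joint arm with a two-finger parallel gripper is mounted at the origin on the work surface. World frame = base frame: x ahead of the robot, y to its left, z up, the work surface at z = 0. Lengths are in m, angles in degrees, forces in N, time in s.
With the tool pointing down it reaches from about 0.3 to 0.75 m from the base axis. Payload 8.5 kg.
Tool frame: the origin (TCP) lies at the very end of the fingers, on their centre line; the grasp point (between the pads) lies 19 mm behind it; z points along the fingers, y is the line along which they close (so a half turn about z gives the same grasp; the last joint's range is limited). The gripper opens to 85 mm and grips with 20 to 120 N. Pads are 22 mm wide; open, the fingers measure 114 mm over their backs; the gripper's body (76 mm by 85 mm) begins 54 mm behind the grasp point. The pads swing forward as they close: fully open they stand 13 mm farther back than shut.
Start: joints at [-84.414, 21.807, 74.336, -0, 83.858, -12.336], TCP at [0.169, -0.523, 0.205] pointing down, gripper open.
Joint ranges: [-178.18, 178.18], [-50.72, 133.34], [12.68, 142.11], [-81.47, 261.47], [9.98, 163.14], [-165.26, 165.26]. Speed limits (degrees/s): [136.94, 136.94, 180, 180, 180, 180].

### API

Orientations are given as a 3x3 rotation matrix whose columns are the frame's x, y, z axes.
In Python, from rig import env gives the robot as it stands.
- The arm moves only by the tool move_arm, never from a script. Its argument "plan" is a list of rows, each a list of 7 numbers: the turn, a rotation vector about the tool's x, y, z in degrees, then the shift along the tool's x, y, z in cm, then the gripper command: -1 is shut, 1 is fully open, values between are in proportion. In form: [[ax, ay, az, tx, ty, tz, jaw], ...]. A call has 1 to 5 rows; each row is the pose to reach, as a shift and turn from the pose commanded when the call began, along the tool's axes at that moment; what a row does not reach only later rows make up. A row lasts 1/10 s, in which the tool goes at most 50 mm and 8.59 degrees, less where a joint would pass 70% of its speed; a pose out of reach is approached as far as the arm can. A call with a gripper value outside its range is refused whole. The fingers move at their own pace and stop on an object; "squeeze" is the grip in N (left out, the last holds). Time passes only in rows, so rows that repeat a pose let the fingers close. It gives the time, the measured TCP pose, the force, the opening and the grip force at its end, in the units of the state.
- env.observe(): the state, without advancing time (a new reading comes with each control period).
- env.get_image(name): name is "scene" or "top" or "wrist"; returns a dict with "color" (420x560x3 uint8, red, green, blue), "fov_y" (degrees; the focal length in pixels is half the picture's height over the tangent of half this angle, whatever the lens; pixels are square), "cx", "cy" (the principal point, pixels), "distortion" ([k1, k2, p1, p2, k3] as OpenCV has them; the pictures are not rectified), "R" (3x3) and "t" (3): a world point X has camera coordinates R X + t. Camera axes: x right, y down, z forward; pixel columns grow to the right and rows downward; lengths in m; the calibration is good to about 2 mm. A picture is of the moment at which its call begins. There is no depth.
- env.close_job(): hands the job in; it is judged then, once.
Trained networks look in a picture, given as the dict that the camera call returned (one of the last four; its "shot" number tells which), for a name from the list of things; names that differ only in an ending like _2 or _b are one class to them, and where a whole thing is asked for, a point or a joint stands for the part that bears it (a point fixed in the world has none). Each returns a list of dicts, best first, with "conf" (0 to 1); they miss things now and then, are a little off and sometimes report something else, mostly with a low value. They report only what shows in the picture. A call takes as long as a camera call. They do not tell look-alikes from the thing itself.
- env.outline_of(target, picture): "mask" (420x560 bool, what is visible of it) and "bbox" ([centre column, centre row, width, height] in pixels, round what is visible of it).
- env.tip_of(target, picture): "pixel" ([column, row] in pixels: a listed point, or the origin of a listed thing).
The state is a dict: "time_s": time; "q": joint angles; "qvel": joint speeds; "joint_efforts": joint torques, N m; "position": TCP position; "tool_rot": TCP orientation; "ft_force": force on the tool from outside, world axes, zero at the start; "wrist_torque": the same for the moment, N m; "grip_width": finger opening in m; "gripper_force": force on a finger pad.
Only numpy, scipy, OpenCV 4.12 (cv2) and the standard library are available. Lean on these libraries where they do the work, as an engineer would, in place of code of your own. Each camera call takes 0.05 s, during which the arm holds its last target. There are 200 camera calls.

## Working session

There is one attempt and no reset: what is moved stays moved. The work goes in short steps, Python scripts to look and compute and a tool call to move; the robot and the scene stay as the last step left them, time stands still between calls to the robot, and variables do not carry over. Pictures are saved under pics/ and viewed, at most 14 in all, crops included, and the job is handed in when it is done.

Besides the shell and the picture viewer there is one more tool, called after "Request:" in YAML: its name, and indented under it one key for each argument. move_arm: Moves the arm, as the interface text tells. Its arguments: {"type":"object","properties":{"plan":{"type":"array"},"squeeze":{"type":"number"}},"required":["plan"]}

```bash
mkdir -p pics; ls
python3 - <<'E'
from rig import env
import cv2
s=env.observe(); print(s['time_s'],s['position'],s['tool_rot'],s['grip_width'])
for n in ['scene','top']:
    p=env.get_image(n); cv2.imwrite(f'pics/{n}0.png',p['color'][:,:,::-1])
    print(n,p['fov_y'],p['cx'],p['cy'],p['distortion'],p['t'])
    for t in ['jar_large_center','jar_medium_center','jar_small_center','dish_large','dish_medium','dish_small','denture_cup','tweezers_case','magnifier']:
        print(t,[(r['pixel'],r['conf']) for r in env.tip_of(t,p)][:4])
E
```

```text
pics
0.0 [ 0.16920315 -0.5229805   0.2039258 ] [[ 9.51490193e-01  3.07679042e-01 -1.38702690e-04]
 [ 3.07678918e-01 -9.51489161e-01  1.43526160e-03]
 [ 3.09625809e-04 -1.40831323e-03 -9.99998960e-01]] 0.08553937994682305
scene 52.53075246741233 285.88342839369204 205.92463135566302 [-0.04599824  0.          0.          0.          0.        ] [-0.30130306 -0.24452691  1.18818841]
jar_large_center [([88.9, 279.4], 0.66), ([315.9, 165.2], 0.46)]
jar_medium_center [([256.0, 190.2], 0.63), ([129.8, 224.7], 0.37)]
jar_small_center [([225.9, 270.9], 0.65)]
dish_large []
dish_medium [([360.4, 207.5], 0.96), ([328.1, 233.5], 0.95), ([272.7, 246.5], 0.89)]
dish_small [([130.5, 224.8], 0.67)]
denture_cup [([396.3, 182.2], 0.88), ([86.8, 281.4], 0.7)]
tweezers_case [([263.2, 335.2], 0.67), ([361.7, 296.2], 0.32), ([86.7, 280.5], 0.23)]
magnifier [([362.5, 295.3], 0.67)]
top 45.848865216877805 284.2260588063637 211.10505616191185 [0.00235321 0.         0.         0.         0.        ] [0.02872965 0.55662185 1.07277465]
jar_large_center [([441.1, 214.4], 0.76)]
jar_medium_center [([286.9, 261.8], 0.57)]
jar_small_center [([349.1, 184.3], 0.5)]
dish_large [([207.9, 282.7], 0.7)]
dish_medium [([302.9, 206.7], 0.9), ([251.8, 198.1], 0.67), ([395.8, 280.9], 0.66), ([211.0, 208.3], 0.61)]
dish_small [([394.9, 281.5], 0.8)]
denture_cup [([159.0, 225.6], 0.71)]
tweezers_case [([344.6, 137.6], 0.6)]
magnifier [([343.2, 136.5], 0.6), ([274.0, 132.2], 0.57)]
```

View pics/top0.png

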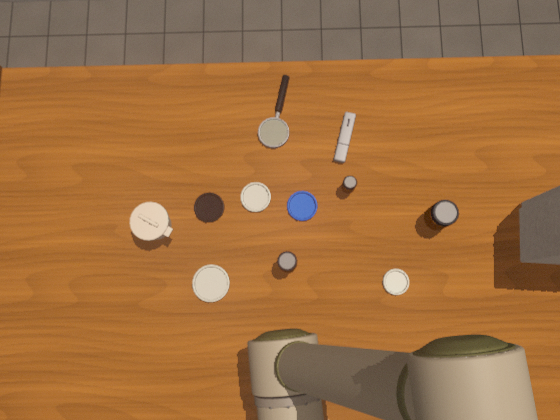

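View pics/scene0.png

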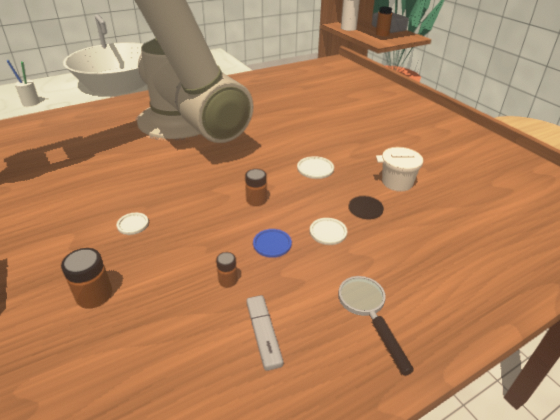

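The top view shows the white dishes: large (211,283), medium (256,197) and small (396,282). The jars are at (445,213), (287,262) and (349,184) for large, medium and small. The blue (302,206) and black (209,208) dishes are decoys. Next I fit cylinder silhouettes in both views.

```bash
cat > h.py <<'E'
from rig import env
import numpy as np, cv2
from scipy.optimize import minimize
OBJ={'jar_large_center':(.029,.08),'jar_medium_center':(.022,.066),'jar_small_center':(.016,.054),'dish_large':(.043,.008),'dish_medium':(.036,.008),'dish_small':(.030,.008)}
def K(p):
    f=p['color'].shape[0]/2/np.tan(np.radians(p['fov_y']/2)); return np.array([[f,0,p['cx']],[0,f,p['cy']],[0,0,1.]])
def proj(p,X):
    return cv2.projectPoints(np.atleast_2d(np.float64(X)),cv2.Rodrigues(p['R'])[0],np.float64(p['t']),K(p),np.float64(p['distortion']))[0][:,0]
def ray(p,px,z):
    u=cv2.undistortPoints(np.float64([[px]]),K(p),np.float64(p['distortion']))[0,0]
    d=p['R'].T@np.array([u[0],u[1],1]); c=-p['R'].T@p['t']; return (c+d*(z-c[2])/d[2])
A=np.linspace(0,2*np.pi,60)
def sil(p,x,y,r,h,z0=0):
    P=np.vstack([np.c_[x+r*np.cos(A),y+r*np.sin(A),0*A+z] for z in (z0,z0+h)])
    hull=cv2.convexHull(np.float32(proj(p,P)))
    m=np.zeros((420,560),np.uint8); cv2.fillPoly(m,[np.int32(np.round(hull*16))],255,cv2.LINE_AA,4); return m/255.
def fit(ps,ms,xy,r,h,z0=0):
    def c(v): 
        return sum(np.abs(sil(p,*v,r,h,z0)-m).sum()/m.sum() for p,m in zip(ps,ms))
    b=minimize(c,xy,method='Nelder-Mead',options=dict(initial_simplex=np.array(xy)+[[0,0],[.008,0],[0,.008]],xatol=1e-4,fatol=1e-4))
    return b.x,b.fun/len(ps)
def find(t,p,xy,z0=0,tol=20):
    r,h=OBJ[t]; g=proj(p,[*xy,z0+h/2])[0]
    c=[o for o in env.outline_of(t,p) if np.hypot(*(np.array(o['bbox'][:2])-g))<tol]
    return c[0]['mask'].astype(float) if c else None
E
python3 - <<'E'
from h import *
T=env.get_image('top');S=env.get_image('scene')
g={'jar_large_center':(445,213),'jar_medium_center':(287,262),'jar_small_center':(349,184),'dish_large':(211,283),'dish_medium':(256,197),'dish_small':(396,282)}
for t,px in g.items():
    r,h=OBJ[t]; xy=ray(T,px,h)[:2]
    ms=[find(t,T,xy),find(t,S,xy,tol=30)]
    print(t,xy.round(4))
    for nm,k in (('T',[0]),('S',[1]),('TS',[0,1])):
        if all(ms[i] is not None for i in k):
            v,f=fit([[T,S][i] for i in k],[ms[i] for i in k],xy,r,h); print('  ',nm,v.round(4),round(f,3))
E
```

```text
jar_large_center [ 0.5414 -0.3309]
   T [ 0.5425 -0.3326] 0.099
   S [ 0.5431 -0.3309] 0.062
   TS [ 0.5426 -0.3315] 0.085
jar_medium_center [0.4408 0.0155]
   T [0.4439 0.0152] 0.128
   S [0.4389 0.0187] 0.181
   TS [0.4439 0.0156] 0.166
jar_small_center [ 0.6163 -0.1274]
   T [ 0.6202 -0.1292] 0.346
   S [ 0.6176 -0.1271] 0.218
   TS [ 0.6202 -0.1282] 0.285
dish_large [0.3998 0.1917]
   T [0.399  0.1918] 0.071
   S [0.3953 0.197 ] 0.158
   TS [0.3982 0.1934] 0.123
dish_medium [0.5997 0.0877]
   T [0.601  0.0889] 0.076
   S [0.5996 0.0926] 0.169
   TS [0.601  0.0899] 0.129
dish_small [ 0.3963 -0.2311]
   T [ 0.3965 -0.2304] 0.086
   S [ 0.3964 -0.229 ] 0.123
   TS [ 0.3963 -0.2296] 0.108
```

Request:
move_arm:
  plan:
    - [0,0,0,4,-0.65,0,1]
    - [0,0,0,8,-1.3,0,1]
    - [0,0,0,12,-1.95,0,1]
    - [0,0,0,16,-2.6,0,1]
    - [0,0,0,20,-3.25,0,1]

```text
time_s: 2.2
position: [0.3509, -0.4299, 0.2046]
tool_rot: [[0.952, 0.308, 0.0], [0.308, -0.952, -0.0], [0.0, 0.0, -1.0]]
ft_force: [0.2, -0.3, 0.3]
grip_width: 0.0851
gripper_force: 0.0
```

Request:
move_arm:
  plan:
    - [0,0,0,5,-0.8,0,1]
    - [0,0,0,10,-1.6,0,1]
    - [0,0,0,15,-2.4,0,1]
    - [0,0,0,19,-3.1,0,1]
    - [0,0,0,21.4,-3.45,0,1]

```text
time_s: 2.7
position: [0.545, -0.3299, 0.2043]
tool_rot: [[0.951, 0.31, 0.0], [0.31, -0.951, 0.0], [0.0, -0.0, -1.0]]
ft_force: [-0.2, -0.8, 0.4]
grip_width: 0.0853
gripper_force: 0.0
```

Request:
move_arm:
  plan:
    - [0,0,0,0,0,0,1]
    - [0,0,0,0,0,0,1]

```text
time_s: 2.9
position: [0.5424, -0.3321, 0.2042]
tool_rot: [[0.951, 0.308, -0.001], [0.308, -0.951, 0.0], [-0.001, -0.0, -1.0]]
ft_force: [-0.0, 0.0, 0.3]
grip_width: 0.0853
gripper_force: 0.0
```

```bash
cat > look.py <<'E'
from h import *
import sys
def look(items,name=None,cam='wrist',tol=60):
    p=env.get_image(cam); s=env.observe(); im=p['color'][:,:,::-1].copy()
    for t,xy,z0 in items:
        r,h=OBJ[t]; m=find(t,p,xy,z0,tol)
        if m is None: print(t,'no mask'); continue
        v,f=fit([p],[m],xy,r,h,z0); print(t,v.round(4),round(f,3))
        R=s['tool_rot']; print('  tool shift cm to it', (100*R.T@np.r_[v-s['position'][:2],0]).round(2))
        cv2.drawContours(im,cv2.findContours((sil(p,*v,r,h,z0)>.5).astype('uint8'),0,2)[0],-1,(0,255,0),1)
    print('t',s['time_s'],'pos',s['position'].round(4),'F',s['ft_force'].round(1),'w',round(s['grip_width'],4),'gf',s['gripper_force'])
    if name: cv2.imwrite(f'pics/{name}.png',im)
E
python3 -c "
from look import *
look([('jar_large_center',(.5427,-.332),0)],'w1')"
```

```text
jar_large_center [ 0.5446 -0.3314] 0.076
  tool shift cm to it [ 0.29 -0.03 -0.  ]
t 2.95 pos [ 0.5419 -0.3326  0.2044] F [-0.3  0.2  0.2] w 0.0855 gf 0.0
```

Request:
move_arm:
  plan:
    - [0,0,0,0.15,0,3,1]
    - [0,0,0,0.15,0,6.5,1]
    - [0,0,0,0.15,0,10,1]
    - [0,0,0,0.15,0,13,1]
    - [0,0,0,0.15,0,15,1]

```text
time_s: 3.5
position: [0.5423, -0.3321, 0.0526]
tool_rot: [[0.952, 0.306, -0.002], [0.306, -0.952, 0.002], [-0.001, -0.002, -1.0]]
ft_force: [0.1, -0.6, -0.3]
grip_width: 0.0855
gripper_force: 0.0
```

Request:
move_arm:
  plan:
    - [0,0,0,0,0,0.8,1]
    - [0,0,0,0,0,1.1,1]
    - [0,0,0,0,0,1.1,1]
    - [0,0,0,0,0,1.1,0]
    - [0,0,0,0,0,1.1,-0.5]
  squeeze: 40

```text
time_s: 4.0
position: [0.5443, -0.332, 0.0446]
tool_rot: [[0.951, 0.308, 0.001], [0.308, -0.951, -0.001], [0.001, 0.002, -1.0]]
ft_force: [-0.6, 0.5, 0.0]
grip_width: 0.0592
gripper_force: 0.0
```

Request:
move_arm:
  plan:
    - [0,0,0,0,0,0,-1]
    - [0,0,0,0,0,0,-1]
    - [0,0,0,0,0,0,-1]
    - [0,0,0,0,0,0,-1]
    - [0,0,0,0,0,0,-1]

```text
time_s: 4.5
position: [0.5445, -0.332, 0.0451]
tool_rot: [[0.951, 0.308, 0.002], [0.308, -0.951, -0.002], [0.001, 0.002, -1.0]]
ft_force: [-1.2, 0.9, 5.7]
grip_width: 0.0556
gripper_force: 41.1
```

```bash
python3 -c "
from look import *
look([],'w2')"
```

```text
t 4.55 pos [ 0.5445 -0.3321  0.0451] F [-1.2  1.1  5.7] w 0.0553 gf 41.13688051700592
```

View pics/w2.png

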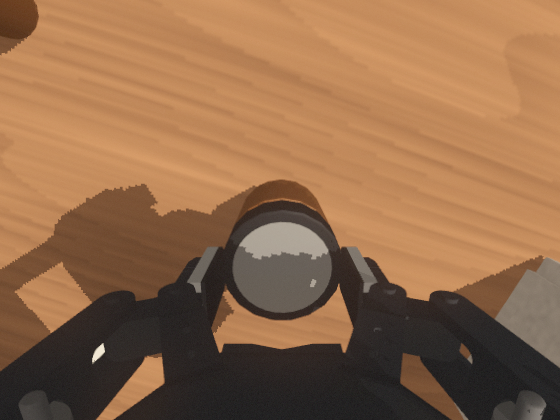

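Request:
move_arm:
  plan:
    - [0,0,0,0,0,-0.5,-1]
    - [0,0,0,0,0,-2,-1]
    - [0,0,0,0,0,-5,-1]
    - [0,0,0,0,0,-8,-1]
    - [0,0,0,0,0,-11,-1]

```text
time_s: 5.05
position: [0.5437, -0.3314, 0.1548]
tool_rot: [[0.951, 0.308, -0.0], [0.308, -0.951, 0.0], [-0.0, -0.001, -1.0]]
ft_force: [0.2, -0.3, -2.6]
grip_width: 0.0551
gripper_force: 43.1
```

Request:
move_arm:
  plan:
    - [0,0,0,0,0,-2,-1]
    - [0,0,0,0,0,-3,-1]
    - [0,0,0,0,0,-3,-1]
    - [0,0,0,0.05,-1,-3,-1]
    - [0,0,0,0.1,-3,-3,-1]

```text
time_s: 5.55
position: [0.535, -0.3024, 0.1814]
tool_rot: [[0.952, 0.307, -0.002], [0.307, -0.952, 0.002], [-0.002, -0.003, -1.0]]
ft_force: [-0.1, -0.4, -2.1]
grip_width: 0.0548
gripper_force: 43.2
```

Request:
move_arm:
  plan:
    - [0,0,0,0.1,-3,0,-1]
    - [0,0,0,0.25,-6.5,0,-1]
    - [0,0,0,0.4,-10,0,-1]
    - [0,0,0,0.6,-14,0,-1]
    - [0,0,0,0.7,-18,0,-1]

```text
time_s: 6.05
position: [0.4854, -0.1271, 0.1821]
tool_rot: [[0.952, 0.308, -0.002], [0.308, -0.952, 0.002], [-0.002, -0.002, -1.0]]
ft_force: [1.5, -0.1, -2.9]
grip_width: 0.0555
gripper_force: 43.2
```

Request:
move_arm:
  plan:
    - [0,0,0,0.15,-4,0,-1]
    - [0,0,0,0.3,-8,0,-1]
    - [0,0,0,0.45,-12,0,-1]
    - [0,0,0,0.6,-16,0,-1]
    - [0,0,0,0.8,-20,0,-1]

```text
time_s: 6.55
position: [0.431, 0.0652, 0.1824]
tool_rot: [[0.952, 0.308, -0.002], [0.308, -0.952, 0.0], [-0.002, -0.001, -1.0]]
ft_force: [-0.0, -0.4, -2.2]
grip_width: 0.0554
gripper_force: 43.2
```

Request:
move_arm:
  plan:
    - [0,0,0,0.15,-4,0,-1]
    - [0,0,0,0.3,-8,0,-1]
    - [0,0,0,0.45,-11,0,-1]
    - [0,0,0,0.6,-12.7,0,-1]
    - [0,0,0,0.64,-13.4,0,-1]

```text
time_s: 7.05
position: [0.3961, 0.1942, 0.1825]
tool_rot: [[0.951, 0.31, -0.002], [0.31, -0.951, -0.0], [-0.002, -0.001, -1.0]]
ft_force: [0.1, -0.8, -2.3]
grip_width: 0.0552
gripper_force: 43.2
```

Request:
move_arm:
  plan:
    - [0,0,0,0,0,0,-1]
    - [0,0,0,0,0,0,-1]

```text
time_s: 7.25
position: [0.3977, 0.1922, 0.1831]
tool_rot: [[0.952, 0.307, -0.001], [0.307, -0.952, -0.0], [-0.001, 0.0, -1.0]]
ft_force: [-0.1, -0.4, -2.7]
grip_width: 0.0554
gripper_force: 43.2
```

```bash
python3 -c "
from look import *
look([('dish_large',(.3985,.193),0)],'w3')"
```

```text
dish_large [0.4008 0.1944] 0.778
  tool shift cm to it [ 0.34 -0.14 -0.  ]
t 7.3 pos [0.3979 0.1921 0.1832] F [-0.4 -1.1 -2.4] w 0.0554 gf 43.181464076042175
```

View pics/w3.png

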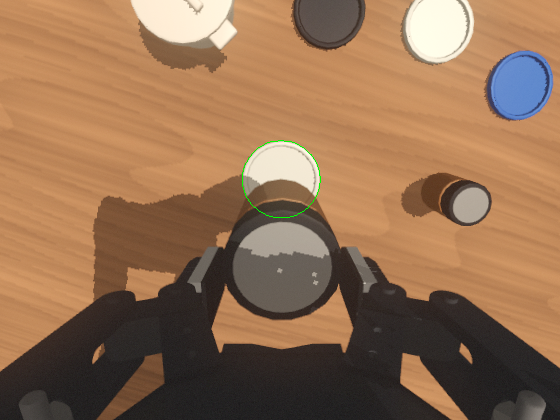

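Request:
move_arm:
  plan:
    - [0,0,0,0.2,-0.1,1.5,-1]
    - [0,0,0,0.2,-0.1,5,-1]
    - [0,0,0,0.2,-0.1,8.5,-1]
    - [0,0,0,0.2,-0.1,11,-1]
    - [0,0,0,0.2,-0.1,12.2,-1]

```text
time_s: 7.85
position: [0.3988, 0.1934, 0.0595]
tool_rot: [[0.952, 0.306, -0.003], [0.306, -0.952, -0.001], [-0.003, -0.0, -1.0]]
ft_force: [-0.2, 0.3, -2.2]
grip_width: 0.0553
gripper_force: 43.2
```

Request:
move_arm:
  plan:
    - [0,0,0,0,0,0.3,-1]
    - [0,0,0,0,0,0.5,-1]
    - [0,0,0,0,0,0.7,-1]
    - [0,0,0,0,0,0.8,-1]
    - [0,0,0,0,0,0.8,-1]

```text
time_s: 8.35
position: [0.3997, 0.1944, 0.0539]
tool_rot: [[0.951, 0.308, 0.001], [0.308, -0.951, 0.0], [0.001, 0.0, -1.0]]
ft_force: [0.2, -0.2, -1.5]
grip_width: 0.0553
gripper_force: 43.2
```

```bash
python3 -c "
from look import *
look([('dish_large',(.40,.193),0)])
look([],'s3','scene')"; python3 -c "
import cv2;i=cv2.imread('pics/s3.png')[90:260,200:420];cv2.imwrite('pics/s3c.png',cv2.resize(i,None,fx=3,fy=3))"
```

```text
dish_large [0.4012 0.1944] 2.103
  tool shift cm to it [0.14 0.05 0.  ]
t 8.4 pos [0.3997 0.1944 0.0539] F [-1.  -0.6 -3.3] w 0.0553 gf 43.20816099643707
t 8.5 pos [0.3996 0.1944 0.0538] F [ 0.1 -0.6 -2.1] w 0.0555 gf 43.20916771888733
```

View pics/s3c.png

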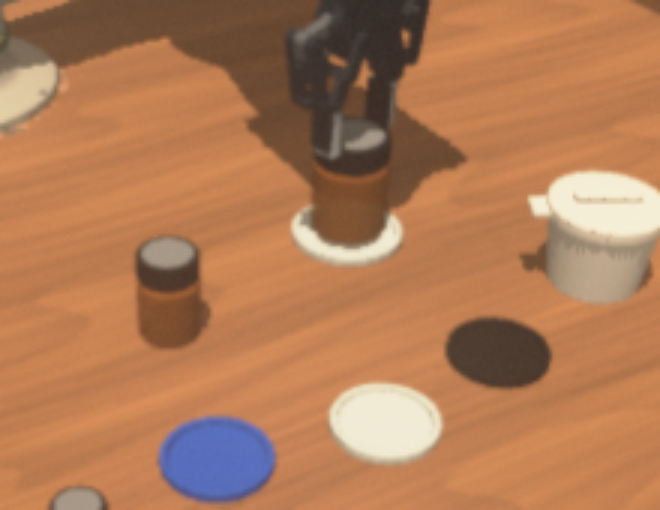

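The jar is centred over the large dish, about 4 mm above its floor. I lower in small steps until contact.

Request:
move_arm:
  plan:
    - [0,0,0,0,0,0.1,-1]
    - [0,0,0,0,0,0.2,-1]
    - [0,0,0,0,0,0.3,-1]
    - [0,0,0,0,0,0.3,-1]

```text
time_s: 8.9
position: [0.3994, 0.1943, 0.0504]
tool_rot: [[0.951, 0.308, -0.0], [0.308, -0.951, -0.0], [-0.0, -0.0, -1.0]]
ft_force: [0.3, 0.5, -2.8]
grip_width: 0.0552
gripper_force: 43.2
```

Request:
move_arm:
  plan:
    - [0,0,0,0,0,0.05,-1]
    - [0,0,0,0,0,0.1,-1]
    - [0,0,0,0,0,0.1,-1]

```text
time_s: 9.2
position: [0.3994, 0.1944, 0.0495]
tool_rot: [[0.951, 0.308, -0.0], [0.308, -0.951, -0.0], [-0.0, -0.0, -1.0]]
ft_force: [0.1, -1.2, -3.6]
grip_width: 0.0554
gripper_force: 43.2
```

Request:
move_arm:
  plan:
    - [0,0,0,0,0,0.05,-1]
    - [0,0,0,0,0,0.1,-1]
    - [0,0,0,0,0,0.1,-1]

```text
time_s: 9.5
position: [0.3998, 0.1946, 0.0491]
tool_rot: [[0.951, 0.308, 0.001], [0.308, -0.951, 0.0], [0.001, -0.0, -1.0]]
ft_force: [-1.8, -0.0, 6.0]
grip_width: 0.0553
gripper_force: 44.2
```

Request:
move_arm:
  plan:
    - [0,0,0,0,0,0,0.6]
    - [0,0,0,0,0,0,0.8]
    - [0,0,0,0,0,0,1]
    - [0,0,0,0,0,0,1]
    - [0,0,0,0,0,0,1]

```text
time_s: 10.0
position: [0.3995, 0.1944, 0.0485]
tool_rot: [[0.951, 0.308, -0.0], [0.308, -0.951, -0.0], [-0.0, -0.0, -1.0]]
ft_force: [-0.9, 0.0, 0.3]
grip_width: 0.0855
gripper_force: 0.0
```

Request:
move_arm:
  plan:
    - [0,0,0,0,0,-1,1]
    - [0,0,0,0,0,-3,1]
    - [0,0,0,0,0,-6,1]
    - [0,0,0,0,0,-9,1]
    - [0,0,0,0,0,-12,1]

```text
time_s: 10.5
position: [0.3992, 0.1943, 0.1705]
tool_rot: [[0.951, 0.308, 0.001], [0.308, -0.951, 0.0], [0.001, 0.0, -1.0]]
ft_force: [0.1, -0.2, 0.0]
grip_width: 0.0856
gripper_force: 0.0
```

```bash
python3 -c "
from look import *
look([('dish_large',(.40,.193),0),('jar_large_center',(.40,.193),.004),('jar_medium_center',(.4435,.016),0),('dish_medium',(.601,.0895),0)],'w4')
print(env.observe()['q'])"
```

```text
dish_large [0.4019 0.1952] 2.178
  tool shift cm to it [ 0.07 -0.02  0.  ]
jar_large_center [0.4011 0.196 ] 0.057
  tool shift cm to it [ 0.02 -0.11  0.  ]
jar_medium_center [0.4447 0.0187] 0.118
  tool shift cm to it [-1.300e+00  1.809e+01  1.000e-02]
dish_medium [0.6037 0.0908] 0.051
  tool shift cm to it [16.06 16.13  0.15]
t 10.55 pos [0.4013 0.1948 0.1749] F [1.5 0.5 5.3] w 0.0854 gf 0.0
[1.06094037e+01 1.31727635e+01 9.37124418e+01 5.31830736e-04
 7.31461679e+01 8.26878802e+01]
```

View pics/w4.png

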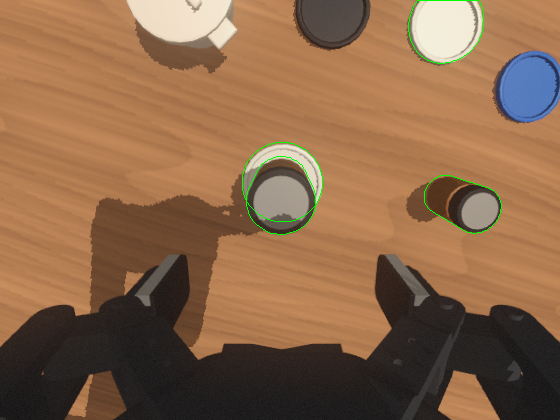

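The large jar stands upright, centred in its dish. On to the medium jar.

Request:
move_arm:
  plan:
    - [0,0,0,0,0,0,1]
    - [0,0,0,-0.2,3,0,1]
    - [0,0,0,-0.5,7,0,1]
    - [0,0,0,-0.8,11,0,1]
    - [0,0,0,-1,15,0,1]

```text
time_s: 11.25
position: [0.4358, 0.0472, 0.1678]
tool_rot: [[0.951, 0.308, -0.002], [0.308, -0.951, 0.0], [-0.002, -0.001, -1.0]]
ft_force: [1.3, 1.2, -0.5]
grip_width: 0.0856
gripper_force: 0.0
```

Request:
move_arm:
  plan:
    - [0,0,0,-0.1,2.5,0,1]
    - [0,0,0,-0.2,3.2,0,1]
    - [0,0,0,-0.2,3.2,0,1]
    - [0,0,0,-0.2,3.2,0,1]

```text
time_s: 11.65
position: [0.4436, 0.0184, 0.1682]
tool_rot: [[0.951, 0.308, -0.001], [0.308, -0.951, 0.001], [-0.001, -0.001, -1.0]]
ft_force: [0.5, -0.1, -0.0]
grip_width: 0.0853
gripper_force: 0.0
```

```bash
python3 -c "
from look import *
look([('jar_medium_center',(.4445,.0175),0),('dish_medium',(.6015,.0895),0)])"
```

```text
jar_medium_center [0.4456 0.0173] 0.101
  tool shift cm to it [ 0.15  0.19 -0.  ]
dish_medium no mask
t 11.7 pos [0.4436 0.0186 0.1683] F [ 0.2  0.7 -0.1] w 0.085 gf 0.0
```

Request:
move_arm:
  plan:
    - [0,0,0,0.1,0.1,2,1]
    - [0,0,0,0.1,0.1,5.5,1]
    - [0,0,0,0.1,0.1,9,1]
    - [0,0,0,0.1,0.1,12,1]
    - [0,0,0,0.1,0.1,13.4,1]

```text
time_s: 12.3
position: [0.444, 0.0178, 0.0325]
tool_rot: [[0.951, 0.309, -0.003], [0.309, -0.951, 0.001], [-0.003, -0.002, -1.0]]
ft_force: [0.6, 0.0, 0.6]
grip_width: 0.0852
gripper_force: 0.0
```

Request:
move_arm:
  plan:
    - [0,0,0,0,0,0.5,1]
    - [0,0,0,0,0,0.5,1]
    - [0,0,0,0,0,0.5,0.4]
    - [0,0,0,0,0,0.5,-0.1]
    - [0,0,0,0,0,0.5,-0.6]
  squeeze: 35

```text
time_s: 12.8
position: [0.4457, 0.0169, 0.0302]
tool_rot: [[0.951, 0.308, 0.001], [0.308, -0.951, -0.0], [0.001, 0.001, -1.0]]
ft_force: [-1.4, 2.6, 0.9]
grip_width: 0.0441
gripper_force: 0.8
```

Request:
move_arm:
  plan:
    - [0,0,0,0,0,0,-1]
    - [0,0,0,0,0,0,-1]
    - [0,0,0,0,0,0,-1]
    - [0,0,0,0,0,0,-1]
    - [0,0,0,0,0,0,-1]

```text
time_s: 13.3
position: [0.4458, 0.0169, 0.0304]
tool_rot: [[0.951, 0.308, 0.002], [0.308, -0.951, -0.0], [0.002, 0.001, -1.0]]
ft_force: [-0.7, 1.3, 6.7]
grip_width: 0.0417
gripper_force: 34.4
```

Request:
move_arm:
  plan:
    - [0,0,0,0,0,-0.5,-1]
    - [0,0,0,0,0,-2,-1]
    - [0,0,0,0,0,-5,-1]
    - [0,0,0,0,0,-8,-1]
    - [0,0,0,0,0,-11,-1]

```text
time_s: 13.8
position: [0.445, 0.0169, 0.1411]
tool_rot: [[0.951, 0.308, 0.0], [0.308, -0.951, 0.0], [0.0, 0.0, -1.0]]
ft_force: [0.2, -0.4, -1.4]
grip_width: 0.042
gripper_force: 35.8
```

Request:
move_arm:
  plan:
    - [0,0,0,0,0,-1.5,-1]
    - [0,0,0,1,-0.1,-2,-1]
    - [0,0,0,3,-0.4,-2,-1]
    - [0,0,0,6,-0.7,-2,-1]
    - [0,0,0,9,-1.1,-2,-1]

```text
time_s: 14.3
position: [0.5283, 0.0554, 0.1601]
tool_rot: [[0.952, 0.307, 0.0], [0.307, -0.952, -0.0], [0.0, 0.0, -1.0]]
ft_force: [-0.9, -0.3, 0.2]
grip_width: 0.0422
gripper_force: 35.8
```

Request:
move_arm:
  plan:
    - [0,0,0,3,-0.4,0,-1]
    - [0,0,0,6,-0.7,0,-1]
    - [0,0,0,8,-1,0,-1]
    - [0,0,0,8,-1,0,-1]
    - [0,0,0,8,-1,0,-1]

```text
time_s: 14.8
position: [0.6001, 0.0892, 0.1593]
tool_rot: [[0.951, 0.308, -0.001], [0.308, -0.951, -0.0], [-0.001, -0.0, -1.0]]
ft_force: [-0.6, -0.0, -1.4]
grip_width: 0.0419
gripper_force: 35.8
```

```bash
python3 -c "
from look import *
look([('dish_medium',(.602,.0895),0)],'w5')"
```

```text
dish_medium [0.6027 0.0921] 0.337
  tool shift cm to it [ 0.37 -0.21 -0.  ]
t 14.85 pos [0.5999 0.089  0.1596] F [ 0.   0.5 -0.8] w 0.042 gf 35.797330141067505
```

View pics/w5.png

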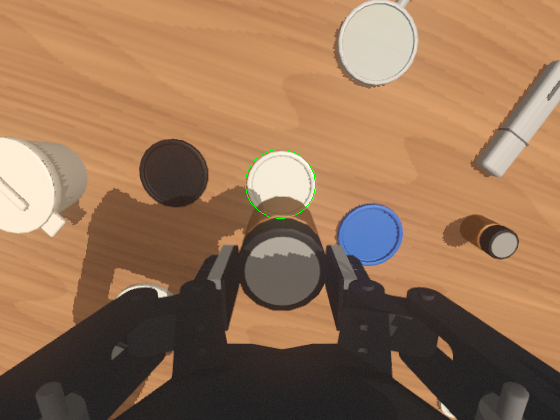

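The medium dish is fitted at (281,184), directly ahead of the held jar, and needs a correction of about 3 mm. Lowering now.

Request:
move_arm:
  plan:
    - [0,0,0,0.25,-0.15,1.5,-1]
    - [0,0,0,0.25,-0.15,5,-1]
    - [0,0,0,0.25,-0.15,8.5,-1]
    - [0,0,0,0.25,-0.15,11,-1]
    - [0,0,0,0.25,-0.15,11.7,-1]

```text
time_s: 15.4
position: [0.6006, 0.091, 0.0404]
tool_rot: [[0.952, 0.307, -0.005], [0.307, -0.952, 0.0], [-0.004, -0.002, -1.0]]
ft_force: [0.8, -0.1, -0.8]
grip_width: 0.0419
gripper_force: 35.8
```

Request:
move_arm:
  plan:
    - [0,0,0,0,0,0.1,-1]
    - [0,0,0,0,0,0.2,-1]
    - [0,0,0,0,0,0.3,-1]
    - [0,0,0,0,0,0.4,-1]
    - [0,0,0,0,0,0.4,-1]

```text
time_s: 15.9
position: [0.6027, 0.0914, 0.039]
tool_rot: [[0.951, 0.308, 0.001], [0.308, -0.951, -0.0], [0.001, 0.0, -1.0]]
ft_force: [-0.7, -0.5, -2.1]
grip_width: 0.0417
gripper_force: 35.8
```

Request:
move_arm:
  plan:
    - [0,0,0,0,0,0.1,-1]
    - [0,0,0,0,0,0.2,-1]
    - [0,0,0,0,0,0.2,-1]

```text
time_s: 16.2
position: [0.6024, 0.0914, 0.0364]
tool_rot: [[0.951, 0.308, -0.0], [0.308, -0.951, 0.0], [-0.0, -0.0, -1.0]]
ft_force: [0.7, -0.3, -1.5]
grip_width: 0.0419
gripper_force: 35.8
```

Request:
move_arm:
  plan:
    - [0,0,0,0,0,0.1,-1]
    - [0,0,0,0,0,0.15,-1]
    - [0,0,0,0,0,0.15,-1]

```text
time_s: 16.5
position: [0.6025, 0.0913, 0.0349]
tool_rot: [[0.951, 0.308, -0.0], [0.308, -0.951, -0.0], [-0.0, -0.0, -1.0]]
ft_force: [0.1, 0.1, -0.8]
grip_width: 0.0417
gripper_force: 35.8
```

Request:
move_arm:
  plan:
    - [0,0,0,0,0,0.05,-1]
    - [0,0,0,0,0,0.05,-1]

```text
time_s: 16.7
position: [0.6026, 0.0914, 0.0346]
tool_rot: [[0.951, 0.308, 0.0], [0.308, -0.951, 0.0], [0.0, 0.0, -1.0]]
ft_force: [-0.8, 0.7, -0.2]
grip_width: 0.0419
gripper_force: 35.9
```

Request:
move_arm:
  plan:
    - [0,0,0,0,0,0.05,-1]
    - [0,0,0,0,0,0.05,-1]

```text
time_s: 16.9
position: [0.6028, 0.0914, 0.0346]
tool_rot: [[0.951, 0.308, 0.001], [0.308, -0.951, 0.0], [0.001, 0.0, -1.0]]
ft_force: [-0.6, 1.1, 4.1]
grip_width: 0.0419
gripper_force: 36.3
```

Request:
move_arm:
  plan:
    - [0,0,0,0,0,0,0.3]
    - [0,0,0,0,0,0,0.6]
    - [0,0,0,0,0,0,1]
    - [0,0,0,0,0,0,1]
    - [0,0,0,0,0,0,1]

```text
time_s: 17.4
position: [0.6025, 0.0913, 0.0339]
tool_rot: [[0.951, 0.308, -0.0], [0.308, -0.951, -0.0], [-0.0, -0.0, -1.0]]
ft_force: [0.8, -0.1, 0.7]
grip_width: 0.0853
gripper_force: 0.0
```

Request:
move_arm:
  plan:
    - [0,0,0,0,0,-1,1]
    - [0,0,0,0,0,-3,1]
    - [0,0,0,0,0,-6,1]
    - [0,0,0,0,0,-9,1]
    - [0,0,0,0,0,-11,1]

```text
time_s: 17.9
position: [0.6031, 0.0914, 0.1471]
tool_rot: [[0.951, 0.308, 0.003], [0.308, -0.951, -0.0], [0.003, 0.001, -1.0]]
ft_force: [-0.3, 0.5, -1.1]
grip_width: 0.0854
gripper_force: 0.0
```

Request:
move_arm:
  plan:
    - [0,0,0,0,0,-1,1]
    - [0,0,0,0,0,-1,1]
    - [0,0,0,0,0,-1,1]

```text
time_s: 18.2
position: [0.6021, 0.0914, 0.1532]
tool_rot: [[0.951, 0.308, -0.001], [0.308, -0.951, 0.0], [-0.001, -0.001, -1.0]]
ft_force: [0.2, -0.2, -0.3]
grip_width: 0.0849
gripper_force: 0.0
```

```bash
python3 -c "
from look import *
look([('dish_medium',(.602,.0895),0),('jar_medium_center',(.602,.091),.004),('jar_small_center',(.6195,-.128),0)],'w6',tol=90)"
```

```text
dish_medium [0.6032 0.0911] 1.44
  tool shift cm to it [ 0.1   0.06 -0.  ]
jar_medium_center [0.6022 0.0922] 0.085
  tool shift cm to it [ 0.05 -0.07 -0.  ]
jar_small_center [ 0.622  -0.1294] 0.157
  tool shift cm to it [-4.880e+00  2.162e+01 -1.000e-02]
t 18.25 pos [0.602  0.0913 0.1528] F [0.8 0.5 0. ] w 0.0854 gf 0.0
```

View pics/w6.png

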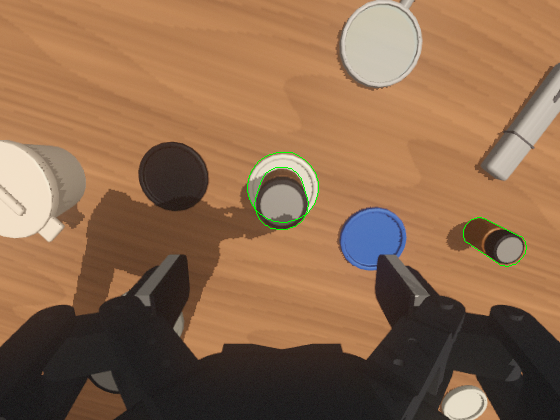

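The medium jar is centred in its dish. On to the small jar.

Request:
move_arm:
  plan:
    - [0,0,0,-0.7,3,0,1]
    - [0,0,0,-1.6,7,0,1]
    - [0,0,0,-2.5,11,0,1]
    - [0,0,0,-3.4,15,0,1]
    - [0,0,0,-4.1,18,0,1]

```text
time_s: 18.9
position: [0.6187, -0.0949, 0.1533]
tool_rot: [[0.952, 0.307, -0.001], [0.307, -0.952, 0.0], [-0.001, -0.0, -1.0]]
ft_force: [0.6, 0.2, 0.2]
grip_width: 0.0853
gripper_force: 0.0
```

Request:
move_arm:
  plan:
    - [0,0,0,-0.6,2.5,0,1]
    - [0,0,0,-0.85,3.5,0,1]
    - [0,0,0,-0.85,3.5,0,1]
    - [0,0,0,-0.85,3.5,0,1]

```text
time_s: 19.3
position: [0.6215, -0.1273, 0.1538]
tool_rot: [[0.951, 0.308, -0.0], [0.308, -0.951, 0.001], [-0.0, -0.001, -1.0]]
ft_force: [-1.1, 0.7, -0.0]
grip_width: 0.0855
gripper_force: 0.0
```

```bash
python3 -c "
from look import *
look([('jar_small_center',(.621,-.129),0)],'w7')"
```

```text
jar_small_center [ 0.6235 -0.128 ] 0.125
  tool shift cm to it [ 0.16  0.15 -0.  ]
t 19.35 pos [ 0.6215 -0.127   0.1539] F [0.1 0.4 0.8] w 0.0851 gf 0.0
```

View pics/w7.png

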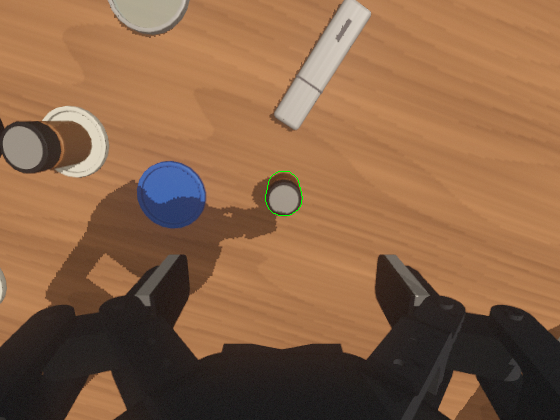

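Request:
move_arm:
  plan:
    - [0,0,0,0.1,0.1,2,1]
    - [0,0,0,0.1,0.1,5.5,1]
    - [0,0,0,0.1,0.1,9,1]
    - [0,0,0,0.1,0.1,11.5,0.5]
    - [0,0,0,0.1,0.1,12.8,0.5]

```text
time_s: 19.9
position: [0.622, -0.1276, 0.0239]
tool_rot: [[0.951, 0.309, -0.003], [0.309, -0.951, 0.001], [-0.002, -0.002, -1.0]]
ft_force: [-0.4, -0.7, -0.2]
grip_width: 0.0644
gripper_force: 0.0
```

Request:
move_arm:
  plan:
    - [0,0,0,0,0,0.7,0.5]
    - [0,0,0,0,0,0.7,0.3]
    - [0,0,0,0,0,0.7,0.1]
    - [0,0,0,0,0,0.7,-0.2]
    - [0,0,0,0,0,0.7,-0.5]
  squeeze: 30

```text
time_s: 20.4
position: [0.6235, -0.1292, 0.0204]
tool_rot: [[0.951, 0.308, 0.002], [0.308, -0.951, -0.001], [0.002, 0.001, -1.0]]
ft_force: [-0.9, 0.4, 4.0]
grip_width: 0.03
gripper_force: 29.3
```

Request:
move_arm:
  plan:
    - [0,0,0,0,0,0,-1]
    - [0,0,0,0,0,0,-1]
    - [0,0,0,0,0,0,-1]
    - [0,0,0,0,0,0,-1]
    - [0,0,0,0,0,0,-1]

```text
time_s: 20.9
position: [0.6235, -0.1292, 0.0204]
tool_rot: [[0.951, 0.308, 0.002], [0.308, -0.951, -0.001], [0.002, 0.001, -1.0]]
ft_force: [0.3, 1.3, 6.9]
grip_width: 0.0299
gripper_force: 29.4
```

Request:
move_arm:
  plan:
    - [0,0,0,0,0,-0.5,-1]
    - [0,0,0,0,0,-2,-1]
    - [0,0,0,0,0,-5,-1]
    - [0,0,0,0,0,-8,-1]
    - [0,0,0,0,0,-11,-1]

```text
time_s: 21.4
position: [0.6226, -0.1291, 0.1304]
tool_rot: [[0.952, 0.308, -0.0], [0.308, -0.952, -0.0], [-0.0, -0.0, -1.0]]
ft_force: [-0.3, -0.1, -1.2]
grip_width: 0.03
gripper_force: 29.8
```

Request:
move_arm:
  plan:
    - [0,0,0,0,0,-1,-1]
    - [0,0,0,-1,0.1,-1,-1]
    - [0,0,0,-4,0.4,-1,-1]
    - [0,0,0,-8,0.9,-1,-1]
    - [0,0,0,-12,1.3,-1,-1]

```text
time_s: 21.9
position: [0.51, -0.1783, 0.1368]
tool_rot: [[0.951, 0.308, -0.003], [0.308, -0.951, 0.002], [-0.003, -0.003, -1.0]]
ft_force: [0.4, -1.6, -0.5]
grip_width: 0.0299
gripper_force: 29.8
```

Request:
move_arm:
  plan:
    - [0,0,0,-4,0.4,0,-1]
    - [0,0,0,-8,0.9,0,-1]
    - [0,0,0,-11,1.2,0,-1]
    - [0,0,0,-12.4,1.4,0,-1]
    - [0,0,0,-12.4,1.4,0,-1]

```text
time_s: 22.4
position: [0.3975, -0.23, 0.1382]
tool_rot: [[0.952, 0.305, -0.001], [0.305, -0.952, 0.001], [-0.001, -0.002, -1.0]]
ft_force: [0.8, 0.3, 0.1]
grip_width: 0.0298
gripper_force: 29.8
```

Request:
move_arm:
  plan:
    - [0,0,0,0,0,0,-1]
    - [0,0,0,0,0,0,-1]

```text
time_s: 22.6
position: [0.3997, -0.2294, 0.1387]
tool_rot: [[0.951, 0.309, -0.0], [0.309, -0.951, 0.0], [0.0, -0.0, -1.0]]
ft_force: [0.2, -1.0, 0.3]
grip_width: 0.0298
gripper_force: 29.8
```

```bash
python3 -c "
from look import *
look([('dish_small',(.397,-.2303),0)],'w8')"
```

```text
dish_small [ 0.3989 -0.23  ] 0.278
  tool shift cm to it [-0.09  0.03 -0.  ]
t 22.65 pos [ 0.3997 -0.2294  0.1387] F [ 0.2 -0.4  0.2] w 0.0302 gf 29.798925518989563
```

View pics/w8.png

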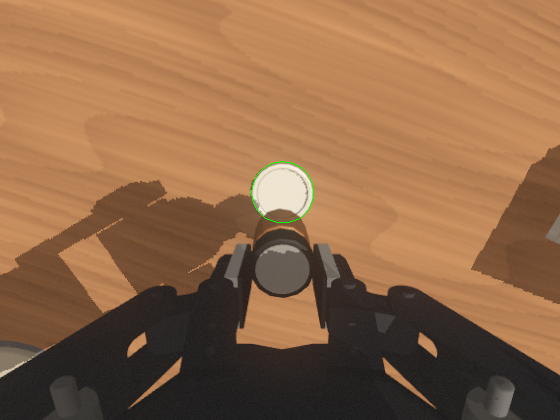

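The small dish, at (283,193), is lined up. Lowering.

Request:
move_arm:
  plan:
    - [0,0,0,-0.15,0,1.5,-1]
    - [0,0,0,-0.15,0,5,-1]
    - [0,0,0,-0.15,0,8,-1]
    - [0,0,0,-0.15,0,10,-1]
    - [0,0,0,-0.15,0,10.7,-1]

```text
time_s: 23.2
position: [0.3973, -0.2294, 0.0303]
tool_rot: [[0.951, 0.309, -0.002], [0.309, -0.951, 0.002], [-0.001, -0.003, -1.0]]
ft_force: [-0.4, -0.7, 0.2]
grip_width: 0.0301
gripper_force: 29.8
```

Request:
move_arm:
  plan:
    - [0,0,0,0,0,0.1,-1]
    - [0,0,0,0,0,0.2,-1]
    - [0,0,0,0,0,0.3,-1]
    - [0,0,0,0,0,0.4,-1]
    - [0,0,0,0,0,0.4,-1]

```text
time_s: 23.7
position: [0.3977, -0.2304, 0.0283]
tool_rot: [[0.951, 0.308, 0.001], [0.308, -0.951, -0.0], [0.0, 0.001, -1.0]]
ft_force: [0.1, 0.4, -0.4]
grip_width: 0.0298
gripper_force: 29.8
```

Request:
move_arm:
  plan:
    - [0,0,0,0,0,0.1,-1]
    - [0,0,0,0,0,0.1,-1]
    - [0,0,0,0,0,0.1,-1]

```text
time_s: 24.0
position: [0.3976, -0.2303, 0.027]
tool_rot: [[0.951, 0.308, 0.0], [0.308, -0.951, -0.0], [0.0, 0.0, -1.0]]
ft_force: [0.3, 0.3, -1.2]
grip_width: 0.0305
gripper_force: 29.8
```

Request:
move_arm:
  plan:
    - [0,0,0,0,0,0.1,-1]
    - [0,0,0,0,0,0.2,-1]
    - [0,0,0,0,0,0.2,-1]

```text
time_s: 24.3
position: [0.3975, -0.2303, 0.0249]
tool_rot: [[0.951, 0.308, -0.0], [0.308, -0.951, 0.0], [-0.0, -0.0, -1.0]]
ft_force: [0.2, 0.9, -0.8]
grip_width: 0.0302
gripper_force: 29.8
```

Request:
move_arm:
  plan:
    - [0,0,0,0,0,0.05,-1]
    - [0,0,0,0,0,0.05,-1]

```text
time_s: 24.5
position: [0.3976, -0.2303, 0.0245]
tool_rot: [[0.951, 0.308, -0.0], [0.308, -0.951, 0.0], [-0.0, -0.0, -1.0]]
ft_force: [0.5, -0.3, -0.2]
grip_width: 0.0297
gripper_force: 29.9
```

Request:
move_arm:
  plan:
    - [0,0,0,0,0,0.04,-1]
    - [0,0,0,0,0,0.04,-1]

```text
time_s: 24.7
position: [0.3976, -0.2303, 0.0244]
tool_rot: [[0.951, 0.308, 0.0], [0.308, -0.951, -0.0], [0.0, 0.0, -1.0]]
ft_force: [-0.4, 1.3, 4.0]
grip_width: 0.0301
gripper_force: 30.3
```

Request:
move_arm:
  plan:
    - [0,0,0,0,0,0,0]
    - [0,0,0,0,0,0,0.3]
    - [0,0,0,0,0,0,0.6]
    - [0,0,0,0,0,0,1]
    - [0,0,0,0,0,0,1]

```text
time_s: 25.2
position: [0.3976, -0.2303, 0.0241]
tool_rot: [[0.951, 0.308, -0.0], [0.308, -0.951, 0.0], [-0.0, -0.0, -1.0]]
ft_force: [-0.6, 0.2, 0.5]
grip_width: 0.0856
gripper_force: 0.0
```

Request:
move_arm:
  plan:
    - [0,0,0,0,0,-1,1]
    - [0,0,0,0,0,-3,1]
    - [0,0,0,0,0,-6,1]
    - [0,0,0,0,0,-9,1]
    - [0,0,0,0,0,-12,1]

```text
time_s: 25.7
position: [0.3974, -0.2301, 0.1461]
tool_rot: [[0.951, 0.308, 0.0], [0.308, -0.951, -0.0], [0.0, 0.0, -1.0]]
ft_force: [-0.3, 0.5, -0.1]
grip_width: 0.0852
gripper_force: 0.0
```

Request:
move_arm:
  plan:
    - [0,0,0,0,0,-3,1]
    - [0,0,0,0,0,-5,1]
    - [0,0,0,0,0,-5,1]
    - [0,0,0,0,0,-5,1]
    - [0,0,0,0,0,-5,1]

```text
time_s: 26.2
position: [0.3971, -0.2299, 0.1932]
tool_rot: [[0.951, 0.308, -0.001], [0.308, -0.951, 0.001], [-0.001, -0.002, -1.0]]
ft_force: [-0.3, 0.0, -0.3]
grip_width: 0.0854
gripper_force: 0.0
```

```bash
python3 -c "
from look import *
look([('dish_small',(.398,-.2303),0),('jar_small_center',(.398,-.2303),.004)],None)
look([],'s9','scene')"
```

```text
dish_small [ 0.3982 -0.2294] 0.889
  tool shift cm to it [ 0.11 -0.02 -0.  ]
jar_small_center [ 0.3976 -0.2291] 0.174
  tool shift cm to it [ 0.07 -0.07  0.  ]
t 26.25 pos [ 0.3971 -0.2299  0.1932] F [ 1.   0.2 -0.6] w 0.0859 gf 0.0
t 26.4 pos [ 0.3974 -0.2301  0.1935] F [0.3 0.5 0.8] w 0.0854 gf 0.0
```

View pics/s9.png

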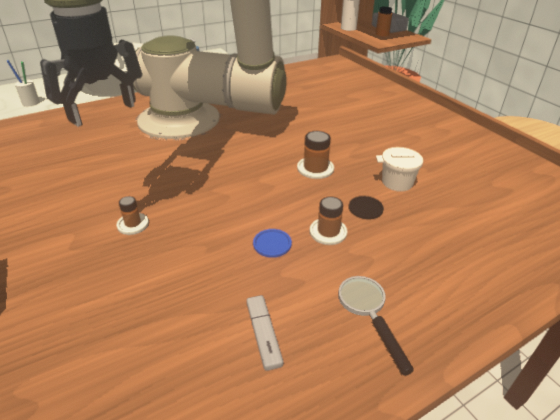

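All three jars stand upright in their dishes: large (317,155), medium (330,218) and small (130,213). The bystanders are where they were.

```bash
python3 -c "
from rig import env
print(env.close_job())"
```

```text
the job is handed in; nothing more can be done
None
```

The large, medium and small jars were set down in that order, each upright in its own white dish and released, and the job is handed in at about 26 s with the other items untouched.

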